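# Swing a tray round its corner under a tipping cup and empty the cup into it

## Robot

A 7-joint arm with a two-finger parallel gripper is mounted at the origin on a cart in front of the work surface, level with it; the furniture and walls round the work are solid. World frame = base frame: x ahead of the robot, y to its left, z up, the work surface at z = 0. Lengths are in m, angles in rad, forces in N, time in s.
With the tool pointing down it reaches from about 0.425 to 1.025 m from the base axis. Payload 9.4 kg.
Tool frame: the origin (TCP) lies at the very end of the fingers, on their centre line; the grasp point (between the pads) lies 19 mm behind it (robot.grip_point_offset is the distance from the TCP to the grasp point, in m); z points along the fingers, x is the direction in which the jaws open and shut, and the axes are right-handed (so a half turn about z gives the same grasp; the last joint's range is limited). The gripper opens to 93 mm and grips with 3 to 60 N. Pads are 15 mm wide; open, the fingers measure 128 mm over their backs; the gripper's body (75 mm by 188 mm) begins 65 mm behind the grasp point.
Start: joints at [1.047, 0.599, -0.003, 1.599, 0.002, 0.943, -0.08], TCP at [0.313, -0.654, 0.219] pointing down, gripper open.
Joint ranges: [-2.57, 2.57], [-0.35, 1.97], [-1.29, 1.29], [0.11, 2.56], [-1.05, 4.19], [0.11, 1.86], [-2.63, 2.63]. Speed limits (rad/s): [2.22, 2.22, 3.01, 3.01, 3.14, 3.14, 3.14].

## Interface

Orientations are given as a 3x3 rotation matrix whose columns are the frame's x, y, z axes.
In Python, from workcell import robot gives the robot as it stands. Calls block until the motion is done:
- robot.move_to(position, orientation): joint-space move of the TCP to a pose.
- robot.servo_line(position, vel=0.15, ori=None): straight line of the TCP; ori=None keeps the orientation; vel is the mean speed in m/s.
- robot.set_joints(angles): joint-space move.
- robot.gripper_open() and robot.close(grip_force=None): open the fingers fully, or close them until they stop; grip_force is the grip in N (None keeps the last).
- robot.sleep(seconds).
- robot.ik(position, orientation): joint angles nearest the present ones, or None.
- robot.read_state(): the state.
- robot.camera(name): name is "side" or "top"; returns the picture (384x512x3 uint8, red, green, blue); there is no depth.
- robot.camera_info(name): a dict with "intrinsics" (3x3 intrinsics, pixels), "world_from_camera" (4x4, takes a point from camera to world coordinates). Camera axes: x right, y down, z forward; pixel columns grow to the right and rows downward; lengths in m; the calibration is good to about 2 mm. A picture is of the moment at which its call begins. camera_info takes no time and is no camera call.
A pose or a line that the arm cannot do raises robot.Unreachable and nothing moves.
- robot.finish_job(): hands the job in, once; it reports no verdict.
Trained networks look in the newest picture that a camera, given by its name, has taken for a name from the list of things; names that differ only in an ending like _2 or _b are one class to them, and where a whole thing is asked for, a point or a joint stands for the part that bears it (a point fixed in the world has none). Each returns a list of dicts, best first, with "p" (0 to 1); they miss things now and then, are a little off and sometimes report something else, mostly with a low value. They report only what shows in the picture. A call takes as long as a camera call.
- robot.trace(camera, name): "region" (384x512 bool, what is visible of it) and "xy" ([column, row] in pixels, amid what is visible of it).
- robot.mark_of(camera, name): "xy" ([column, row] in pixels: a listed point, or the origin of a listed thing).
The state is a dict: "time": time; "q": joint angles; "qvel": joint speeds; "joint_torque": joint torques, N m; "position": TCP position; "tool_rot": TCP orientation; "wrist_force": force on the tool from outside, world axes, zero at the start; "wrist_torque": the same for the moment, N m; "width": opening from 0.0 (shut) to 1.0 (fully open).
Only numpy, scipy, OpenCV 4.12 (cv2) and the standard library are available. Lean on these libraries where they do the work, as an engineer would, in place of code of your own. Each camera call takes 0.05 s, during which the arm holds its last target.

## Task

Carry the grey tray by its centre grip to the emptying station and put it down with its long sides square to the station's fence and its far right corner bumper in the nest between the two teeth, then let go. There is no room to hold the grip under the cup, so swing the tray a quarter turn anticlockwise (seen from above) flat on the worktop by pushing its free outer end round, with that corner staying in the nest, until its long side lies flush along the fence under the cup. Then tip the cup with its lever so that all three vials drop into the tray; do not disturb the bottle or the tub.

Things in the scene. Friction and masses are not known exactly. Their poses are not given: they have to be found in the camera images.
- tray: Loose open grey tray, 0.3 to 0.55 kg, flat on the worktop. Origin: centre of its underside; x its long axis, y its short axis, z up; a half turn about z makes no difference. Walls 184 mm (x) by 124 mm (y) outside, 45 mm high, 4 mm thick. A round grey bumper at each corner, 32 mm diameter, 31 mm high, axes at x = +/-100, y = +/-70 mm: over the bumpers 232 by 172 mm.
- tray_grip (a point): Middle of the top edge of the tray's upright grip, 80 mm above the tray's underside, over the tray's centre. The grip is a flat plate 44 mm long along the tray's x, 12 mm thick along y; below it a thin divider, 21 mm high, runs along x.
- nest (a point): Centre of the nest in the fixed emptying station, at worktop height. x: away from the robot, square to the fence; y: left along the fence; z up (turned by up to 0.12 rad from the world). Put-down pose of the tray: centre at x -100, y +70 mm, long axis along x. Final pose: centre at x -70, y -100 mm, long axis along y. A bumper fully home in the nest has its axis here.
- fence (a point): On the fence's near face at worktop height, 16 mm beyond the nest centre along the nest's x. The fence is a straight bar 30 mm high, from y = -230 to +45 mm of the nest. Two teeth as high, with round noses (6 mm radius, nose axes at x = 0, y = +/-25 mm of the nest), stand on its face: the 38 mm gap between them is the nest.
- push (a point): Where to push at the start of the swing: 135 mm nearer than the nest, 132 mm left of it, 32 mm up, on the left long wall of the tray once it is put down. The nest stops a bumper sideways and at the fence, but not back towards -x. A push square to this wall, 120 to 150 mm along the tray from the nest bumper's axis, presses the corner into the nest all the way; pushed farther out it may creep out.
- axle (a point): Centre of the tilting steel cup, on its axle, 165 mm above the worktop; axes as the nest's, the axle along y. The cup flares to 78 mm diameter, its underside is 135 mm, its rim 193 mm up; it overhangs the tray's final place and leaves no room for a gripper over the tray's grip there. Two 10 mm thick yoke arms, 50 mm to either side of the centre, carry it from behind the fence.
- cradle (a joint): Tilt of the cup: 0 = upright (start), growing as its mouth tips towards the robot; stop at 2.09 rad. Stiff by friction (about 0.15 N m), it stays where it is left. The vials slide out well past 1.6 rad: take it to about 2.05.
- lever_grip (a point): Where to take the cup's lever: on a 12 mm round steel crossbar along the nest's y, 25 mm from its free right end, 70 mm right of the lever arm, 135 mm right of the cup's centre. It moves on a circle of 100 mm about the axle: at tilt t it stands (1.047 - t) rad above the level, on the robot's side (-x), so it comes towards the robot and down. The bar can turn between the fingers.
- vial0: Capped vial, 14 mm diameter, 45 mm long, in the cup at the start. Origin: centre of its underside, z along it.
- vial1: Second vial, alike.
- vial2: Third vial, alike.
- bottle: Bystander: small bottle, 56x52x104 mm, right front of the work. Origin: centre of its underside.
- tub: Bystander: screw-top tub, 60 mm diameter, 52 mm high, right of the station. Origin: centre of its underside.

How it is judged:
By the outcome, as a careful person would: the job done as asked, in the order asked, and still so for the second after the job is handed in, with the robot touching nothing.
It also fails if it takes over 72 s, if anything falls off the work surface, if the arm or the gripper's body presses on something with over 40 N, if the wrist force passes 120 N, or if a joint passes its speed limit or range.

## Working session

There is one attempt and no reset: what is moved stays moved. The work goes in short steps, each a Python script; the robot and the scene stay as the last script left them, time stands still between calls to the robot, and variables do not carry over. Pictures are saved under pics/ and viewed, and the job is handed in when it is done.

```bash
ls; mkdir -p pics
python3 - <<'E'
from workcell import robot
import cv2,numpy as np
np.set_printoptions(precision=4,suppress=True)
for c in("side","top"):
    im=robot.camera(c); cv2.imwrite(f"pics/{c}0.png",im[:,:,::-1])
    i=robot.camera_info(c); print(c,i["intrinsics"],i["world_from_camera"])
    for n in["tray_grip","nest","fence","axle","lever_grip","push"]:
        print(n,[(np.round(d["xy"],1).tolist(),round(d["p"],2)) for d in robot.mark_of(c,n)][:3])
    for n in["tray","bottle","tub","vial0"]:
        print(n,[(np.round(d["xy"],1).tolist(),round(d["p"],2)) for d in robot.mark_of(c,n)][:3])
print(robot.read_state())
E
```

```text
pics
side [[450.4908   0.     255.0004]
 [  0.     450.4908 191.7256]
 [  0.       0.       1.    ]] [[-0.9813 -0.0509  0.1857  0.2998]
 [-0.1909  0.3826 -0.904   1.3336]
 [-0.025  -0.9225 -0.3852  0.7668]
 [ 0.      0.      0.      1.    ]]
tray_grip [([248.4, 280.9], 0.58)]
nest [([217.6, 260.3], 0.85)]
fence [([215.9, 262.3], 0.96)]
axle [([236.4, 200.2], 0.87), ([256.0, 158.9], 0.48)]
lever_grip [([256.1, 158.4], 0.75)]
push []
tray [([247.5, 306.6], 0.79)]
bottle [([306.5, 198.2], 0.57)]
tub [([245.7, 199.8], 0.52)]
vial0 []
top [[418.6496   0.     259.0862]
 [  0.     418.6496 189.5207]
 [  0.       0.       1.    ]] [[-0.0175 -0.9927  0.1192  0.4359]
 [-0.9997  0.0154 -0.0182 -0.0114]
 [ 0.0162 -0.1195 -0.9927  1.3391]
 [ 0.      0.      0.      1.    ]]
tray_grip [([137.3, 209.9], 0.88)]
nest [([211.3, 164.3], 0.63)]
fence [([211.9, 163.3], 0.88)]
axle [([252.5, 169.7], 0.94)]
lever_grip [([304.3, 181.9], 0.58)]
push []
tray [([145.3, 210.3], 0.87), ([251.1, 175.5], 0.67), ([303.2, 184.8], 0.41)]
bottle []
tub [([369.1, 158.9], 0.84), ([258.6, 173.0], 0.15)]
vial0 [([256.2, 175.1], 0.57), ([254.9, 169.2], 0.53), ([249.9, 173.3], 0.53)]
{'time': 1.1, 'q': array([ 1.0473,  0.5993, -0.0025,  1.5994,  0.0018,  0.9429, -0.0798]), 'qvel': array([ 0.0002, -0.0009, -0.0002,  0.001 ,  0.0006,  0.0007, -0.    ]), 'joint_torque': array([  0.001 , -76.4847,   1.4961, -25.2707,  -0.0525,   0.0106,
         0.0001]), 'position': array([ 0.3132, -0.6539,  0.2186]), 'tool_rot': array([[ 0.4321, -0.9018, -0.    ],
       [-0.9018, -0.4321, -0.    ],
       [ 0.    ,  0.0001, -1.    ]]), 'wrist_force': array([-0.2444,  0.3328, -0.608 ]), 'wrist_torque': array([-0.0373, -0.0149, -0.0131]), 'width': 1.000022896981968}
```

View pics/side0.png

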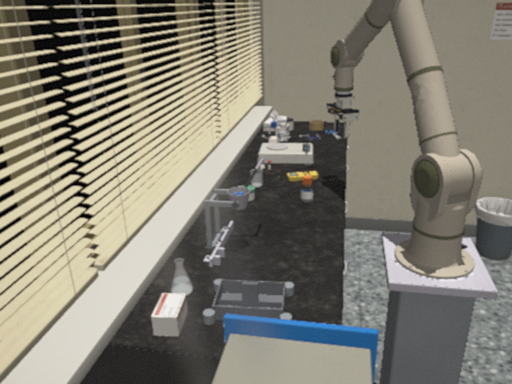

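View pics/top0.png

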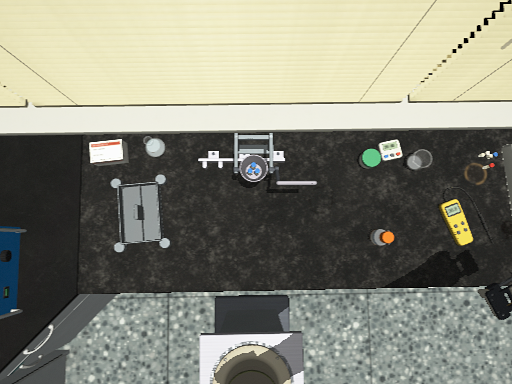

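Run:
```python
import cv2
t=cv2.imread("pics/top0.png"); cv2.imwrite("pics/top0c.png",cv2.resize(t[120:270,80:280],None,fx=4,fy=4,interpolation=cv2.INTER_CUBIC))
cv2.imwrite("pics/top0d.png",cv2.resize(t[120:270,200:400],None,fx=4,fy=4,interpolation=cv2.INTER_CUBIC))
t=cv2.imread("pics/side0.png"); cv2.imwrite("pics/side0c.png",cv2.resize(t[140:340,150:390],None,fx=3,fy=3,interpolation=cv2.INTER_CUBIC))
```

```text
(no output)
```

View pics/top0c.png

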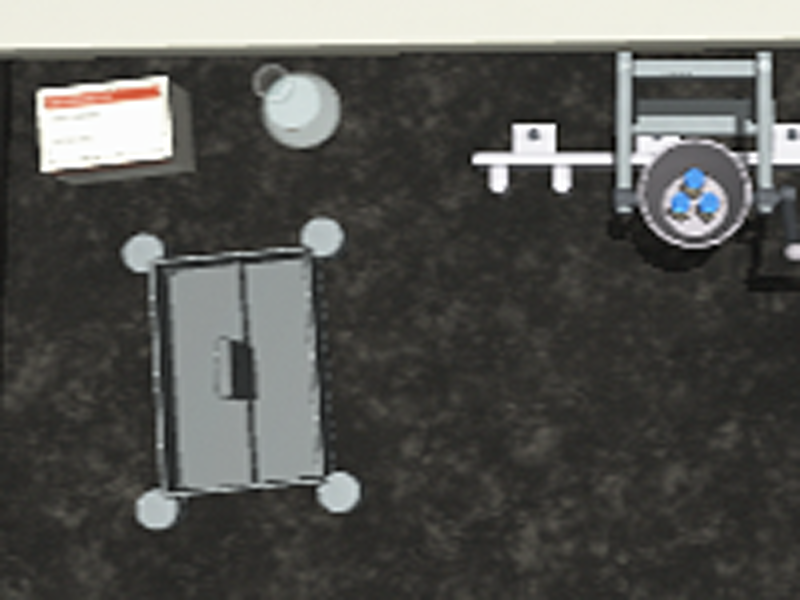

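View pics/top0d.png

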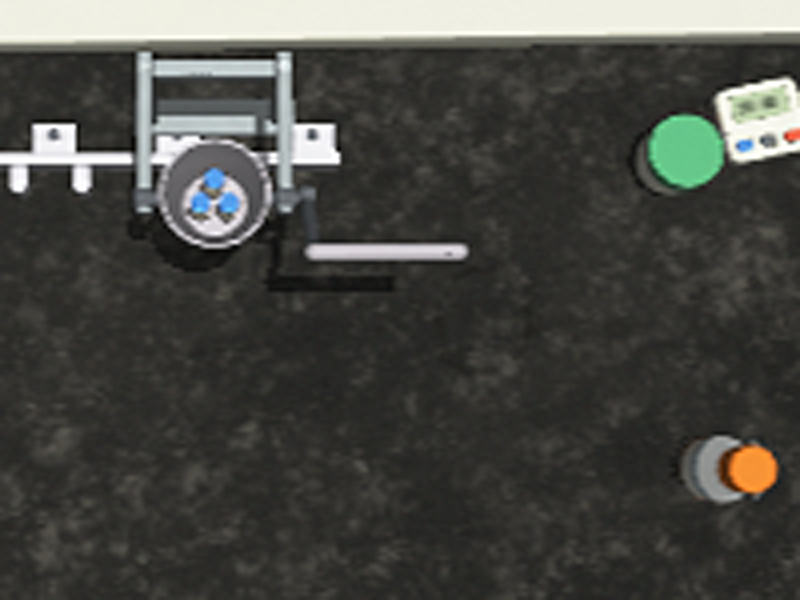

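View pics/side0c.png

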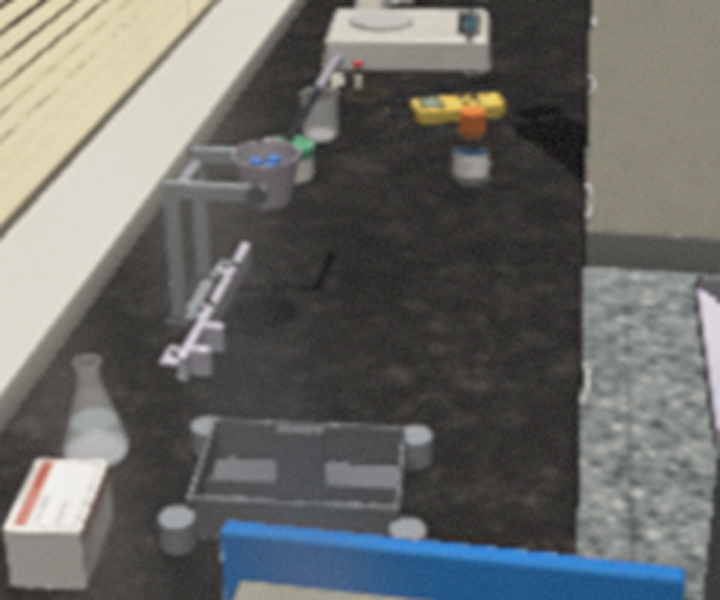

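The top view shows the tray upright, its bumpers at about (115,183), (160,179), (164,243) and (119,247). The fence is the white bar at row ~160, with teeth at columns ~204 and 220. The cup is at (254,168) and the lever bar spans (277–317, 183). The bottle is at (380,237) and the tub at (371,158). Next I'll turn these into positions.

```bash
cat > h.py <<'E'
from workcell import robot
import cv2,numpy as np
np.set_printoptions(precision=4,suppress=True)
def ray(c,xy,z):
    i=robot.camera_info(c);K=np.array(i["intrinsics"]);T=np.array(i["world_from_camera"])
    d=T[:3,:3]@np.linalg.solve(K,[xy[0],xy[1],1]);o=T[:3,3]
    return o+d*(z-o[2])/d[2]
def proj(c,p):
    i=robot.camera_info(c);K=np.array(i["intrinsics"]);T=np.array(i["world_from_camera"])
    q=K@(T[:3,:3].T@(np.asarray(p)-T[:3,3]));return q[:2]/q[2]
def tri(xs,xt):
    A=[];b=[]
    M=np.zeros((3,3));v=np.zeros(3)
    for c,x in(("side",xs),("top",xt)):
        o=np.array(robot.camera_info(c)["world_from_camera"])[:3,3];d=ray(c,x,0)-o;d/=np.linalg.norm(d)
        P=np.eye(3)-np.outer(d,d);M+=P;v+=P@o
    return np.linalg.solve(M,v)
def down(a): # jaw x-axis at angle a
    c,s=np.cos(a),np.sin(a)
    return np.array([[c,s,0],[s,-c,0],[0,0,-1.]])
def snap(c,n,box=None,f=1):
    im=robot.camera(c)[:,:,::-1]
    if box: im=cv2.resize(im[box[1]:box[3],box[0]:box[2]],None,fx=f,fy=f,interpolation=cv2.INTER_CUBIC)
    cv2.imwrite(f"pics/{n}.png",im)
E
python3 - <<'E'
from h import *
b=[ray("top",(x/4+80-.375,y/4+120-.375),.031) for x,y in[(142,253),(322,237),(338,492),(157,510)]]
print("bumpers",np.array(b),"centre",np.mean(b,0))
b=np.array(b);print([np.linalg.norm(b[i]-b[(i+1)%4]) for i in range(4)])
d=(b[0]+b[1]-b[2]-b[3]);print("ang",np.arctan2(d[1],d[0]))
print("grip",ray("top",(137.3,209.9),.08),ray("side",(248.4,280.9),.08))
# fence
im=cv2.imread("pics/top0.png").astype(int).min(2)
print(im[150:172,196:236:1][:, ::2])
for n,xs,xt,z in[("nest",(217.6,260.3),(211.3,164.3),0),("fence",(215.9,262.3),(211.9,163.3),0),("axle",(236.4,200.2),(252.5,169.7),.165),("lever",(256.1,158.4),(304.3,181.9),.2516)]:
    print(n,tri(xs,xt),ray("top",xt,z),ray("side",xs,z))
print("tub",ray("top",(371-.3,158),.052),"bottle",ray("top",(388,237),.104))
E
python3 - <<'E'
import cv2
t=cv2.imread("pics/top0.png"); cv2.imwrite("pics/top0e.png",cv2.resize(t[145:180,194:294],None,fx=8,fy=8,interpolation=cv2.INTER_NEAREST))
E
```

```text
bumpers [[0.6209 0.4157 0.031 ]
 [0.6315 0.2753 0.031 ]
 [0.4323 0.2608 0.031 ]
 [0.421  0.3995 0.031 ]] centre [0.5264 0.3378 0.031 ]
[np.float64(0.14082978918403832), np.float64(0.19970516534696592), np.float64(0.13917014408488493), np.float64(0.20059328805031357)]
ang 0.07648212991893792
grip [0.5312 0.3317 0.08  ] [0.5297 0.3345 0.08  ]
[[ 41  50  43  40  45  42  33  27  29  24  27  29  39  42  45  41  47  48
   46 131]
 [ 42  48  42  41  43  45 199 255 255 255 255 246  38  42  41  39  40  48
   33 133]
 [ 46  46  41  41  42  43 188 248 187 197 247 230  46  40  41  39  42  39
   30 134]
 [ 46  43  41  40  42  56 179 240 117 158 241 223  45  44  43  50  49  40
   32 133]
 [ 45  41  41  42  46  63 177 237 144 139 238 221  48  49  48  54  49  42
   33 122]
 [ 42  38  42  43  52  44 184 242 231 246 242 226  50  52  47  48  43  39
   32 122]
 [ 42  36  37  46  57  43 183 242 242 242 242 227  41  46  44  43  42  38
   34 120]
 [ 38  32  32  43  46  35 184 240 240 240 241 224  31  32  31  33  28  28
   28 122]
 [ 38  98 195 199 197 196 211 230 229 229 229 221 189 191 191 192 192 189
  1
[... 795 characters left out ...]
 70  44  39  45  42  45  33  80  71  48  41  53  55
   35  96]
 [ 45  50  40  39  38  57  41  40  42  42  43  44  57  52  47  43  49  51
   34 104]
 [ 46  51  40  46  40  44  40  41  44  37  42  46  41  44  44  44  44  44
   32  93]
 [ 43  41  41  44  44  42  40  40  40  42  39  44  41  46  50  42  40  44
   35  94]]
nest [ 0.6807  0.1173 -0.0004] [0.6813 0.1174 0.    ] [0.6797 0.1181 0.    ]
fence [ 0.6864  0.1164 -0.0092] [0.6846 0.1155 0.    ] [0.6818 0.1308 0.    ]
axle [ 0.6382 -0.0147  0.1575] [ 0.6338 -0.0152  0.165 ] [0.6373 0.0013 0.165 ]
lever [ 0.59   -0.1481  0.2628] [ 0.5848 -0.1505  0.2516] [ 0.6037 -0.1823  0.2516]
tub [ 0.6846 -0.3871  0.052 ] bottle [ 0.4374 -0.4114  0.104 ]
```

View pics/top0e.png

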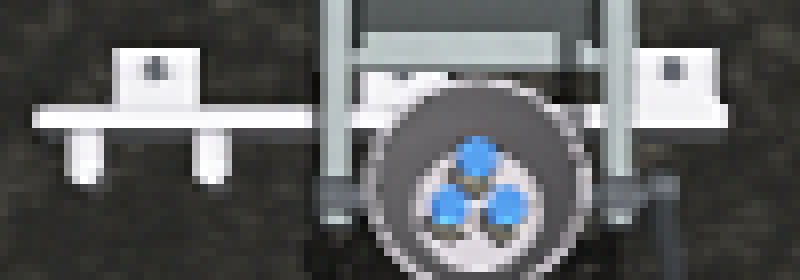

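Run:
```python
from h import *
im=cv2.imread("pics/top0.png").astype(float).min(2)
def edge(col,r0,r1,lo=None):
    v=im[r0:r1+1,col]; hi=v[0]; 
    for i in range(len(v)-1):
        if v[i]>=160>v[i+1]: return r0+i+(v[i]-160)/(v[i]-v[i+1])
P=[]
for c in list(range(199,202))+list(range(208,216))+list(range(224,232))+list(range(276,285)):
    e=edge(c,160,163)
    if e: P.append((c,e)); 
print(np.array(P).T)
W=np.array([ray("top",p,.03) for p in P]);  k=np.polyfit(W[:,1],W[:,0],1);print("slope",k, "resid",np.std(W[:,0]-np.polyval(k,W[:,1])))
a=-np.arctan(k[0]);print("nest yaw",a)
for c0,c1 in[(201,208),(217,224)]:
    s=im[163:166,c0:c1+1].mean(0)-42; c=(s*np.arange(c0,c1+1)).sum()/s.sum(); tip=np.interp(0,[0],[0])
    col=int(round(c)); v=im[163:172,col]-42; tipr=162.5+v.sum()/205
    print("tooth col",c,"width",s.sum()/205,"tip row",tipr, ray("top",(c,164.5),.03), ray("top",(c,tipr),.03))
# bar and cup ends
```

```text
[[199.     200.     201.     208.     209.     210.     211.     212.
  213.     214.     215.     224.     225.     226.     227.     228.
  229.     230.     231.     276.     277.     278.     279.     280.
  281.     282.     283.     284.    ]
 [160.4974 160.522  160.508  160.5108 160.5135 160.5163 160.5135 160.5191
  160.522  160.5278 160.5278 160.5191 160.5249 160.522  160.5249 160.522
  160.522  160.522  160.5278 160.5163 160.5163 160.5163 160.5163 160.5135
  160.5163 160.5163 160.5191 160.4693]]
slope [0.0143 0.6864] resid 3.4773033970668686e-05
nest yaw -0.014273806098304163
tooth col 204.25959367945825 width 4.321951219512195 tip row 167.63170731707316 [0.6755 0.1368 0.03  ] [0.6655 0.1368 0.03  ]
tooth col 220.041947565543 width 4.341463414634147 tip row 167.79268292682926 [0.6748 0.0869 0.03  ] [0.6642 0.087  0.03  ]
```

Run:
```python
from h import *
N=np.array([.672,.1119,0]);a=-.0143
R=np.array([[np.cos(a),-np.sin(a),0],[np.sin(a),np.cos(a),0],[0,0,1]])
W=lambda p:N+R@np.array(p)
L=lambda p:R.T@(np.array(p)-N)
top=cv2.imread("pics/top0.png");
# rim circle
g=cv2.resize(top[140:200,230:280],None,fx=8,fy=8,interpolation=cv2.INTER_CUBIC)
c=cv2.HoughCircles(cv2.cvtColor(g,cv2.COLOR_BGR2GRAY),cv2.HOUGH_GRADIENT,1,100,param1=100,param2=20,minRadius=90,maxRadius=130);print(c)
x,y,r=c[0,0];px=(x/8+230-.44,y/8+140-.44);print(px,ray("top",px,.193),L(ray("top",px,.193)),r/8*(1.339-.193)/418)
for n,p,z in[("bar L",(276.6,182.4),.2576),("bar R",(316.8,182.4),.2576)]: q=ray("top",p,z);print(n,q,L(q))
for q in[(0,25,.03),(0,-25,.03),(16,45,30),(16,-230,30),(16,45,0)]:
    q=np.array(q)*(1 if abs(q[0])<1 and q[2]<1 else 1); p=np.array([q[0]/1000,q[1]/1000,.03 if q[2] else 0]); s=proj("side",W(p)); print(p,"side",s,"crop3",(s-[150,140])*3+1)
s=cv2.imread("pics/side0.png");s=cv2.resize(s[185:275,190:290],None,fx=6,fy=6,interpolation=cv2.INTER_CUBIC)
for q in[(0,.025),(0,-.025),(.016,.045),(.016,-.23)]:
    p=(proj("side",W([*q,.03]))-[190,185])*6+2.5; cv2.drawMarker(s,tuple(int(v) for v in p),(0,0,255),0,12,1)
cv2.imwrite("pics/s1.png",s)
```

```text
[[[188.5 219.5 115.9]]]
(np.float32(253.1225), np.float32(166.9975)) [ 0.6367 -0.017   0.193 ] [-0.0335 -0.1294  0.193 ] 0.03971932
bar L [ 0.5837 -0.0773  0.2576] [-0.0856 -0.1904  0.2576]
bar R [ 0.5821 -0.1824  0.2576] [-0.0857 -0.2955  0.2576]
[0.    0.025 0.03 ] side [217.7096 255.4138] crop3 [204.1288 347.2414]
[ 0.    -0.025  0.03 ] side [221.9636 247.6627] crop3 [216.8909 323.988 ]
[0.016 0.045 0.03 ] side [211.0527 258.2164] crop3 [184.1582 355.6493]
[ 0.016 -0.23   0.03 ] side [232.8027 219.9725] crop3 [249.4082 240.9175]
[0.016 0.045 0.   ] side [211.6436 266.3892] crop3 [185.9309 380.1676]
```

View pics/s1.png

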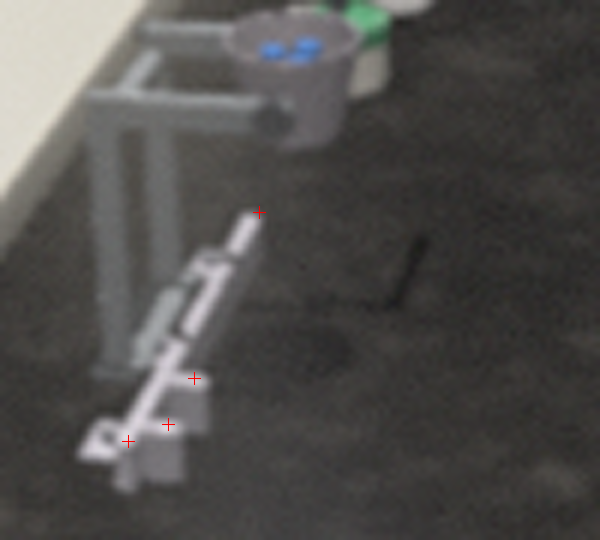

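Axle from the rim is at nest coordinates (-0.034,-0.129), which agrees with the bar (-0.086 in x, right end at -0.295). The tray centre is (0.526,0.338) with yaw 0.076. I'll grasp it now, after checking IK for the whole plan.

```bash
cat >> h.py <<'E'
N=np.array([.672,.1119,0]);YAW=-.0143
def Rz(a): return np.array([[np.cos(a),-np.sin(a),0],[np.sin(a),np.cos(a),0],[0,0,1]])
R=Rz(YAW)
def W(p): return N+R@np.array(p,float)
def L(p): return R.T@(np.array(p)-N)
def pushpose(th,r=.133,gap=0.0,tau=.35,z=.026,sgn=1):
    Q=R@Rz(th); u=Q@np.array([0,-1,0.]); n=np.array([1,0,0.])
    x=sgn*(Q@n); zt=np.cos(tau)*np.array([0,0,-1.])+np.sin(tau)*u; y=np.cross(zt,x)
    # tip leading edge offset 7.5mm along push
    p=N+Q@np.array([-r,.132,0])-u*(.0075*np.cos(tau)+gap)+np.array([0,0,z])
    return p,np.column_stack([x,y,zt])
AX=np.array([-.0345,-.129,.165])
def lev(t,back=0):
    g=AX+np.array([-.1*np.cos(1.047-t),-.136,.1*np.sin(1.047-t)]); return W(g)-np.array([0,0,.019])
def st():
    s=robot.read_state();print("t%.2f"%s["time"],"p",s["position"],"F",s["wrist_force"],"w%.3f"%s["width"]);return s
E
python3 - <<'E'
from h import *
for s in(1,-1):
    o=down(.0765+s*np.pi/2); print(s,"grasp",robot.ik([.5264,.3378,.05],o), "place",robot.ik(W([-.1,.07,.05]),down(YAW+s*np.pi/2)))
    print(" pushes"); 
    for th in(0,.4,.8,1.2,1.57): print(robot.ik(*pushpose(th,sgn=s)))
    for t in (0,1,2.05): print(" lev",robot.ik(lev(t),down(YAW if s>0 else YAW+np.pi)))
E
```

```text
1 grasp [-0.2444  0.7824 -0.6519  1.9276  0.7396  0.6875  0.2926] place [-0.0147  0.7476 -0.5948  1.9856  0.7089  0.6251  0.4735]
 pushes
[-0.5721  0.7898 -0.1741  1.8883  0.5514  0.7943 -1.1783]
[-0.6455  0.7151 -0.0616  2.161   0.8153  0.5246 -1.0726]
[ 0.1123  0.9518 -1.1042  2.342   1.4854  1.1725 -1.2806]
[ 0.3412  0.9321 -1.1015  2.4544  1.7363  1.0624 -0.8963]
[ 0.6059  0.9367 -1.0978  2.4079  1.8614  0.8775 -0.3297]
 lev [ 0.4136  0.4588 -0.3625  1.8568  0.2082  0.863  -0.0649]
 lev [ 0.3966  0.503  -0.315   2.0417  0.255   0.6335 -0.1029]
 lev [ 0.3199  0.6676 -0.2364  2.0009  0.3036  0.5063 -0.1488]
-1 grasp [-0.7551  0.7029  0.1435  1.9623 -0.1978  0.4896 -1.9646] place [-0.4983  0.6846  0.142   2.018  -0.2063  0.4523 -1.787 ]
 pushes
[-0.0566  1.0743 -1.1058  1.8534  1.1136  1.3818  1.4679]
[-1.2161  0.9337  0.8694  2.1964 -0.8297  0.4375 -2.541 ]
[-0.6998  0.6934  0.1608  2.3937  1.6228  0.2401  1.7324]
[-0.1083  0.6929 -0.3651  2.4821  2.0688  0.5363  1.8936]
[ 0.1581  0.6941 -0.3651  2.4352  2.4201  0.408   2.1964]
 lev [-0.5068  0.6792  1.1173  1.9123 -0.7222  1.0241 -2.222 ]
 lev [-0.1858  0.5382  0.5265  2.0783 -0.4487  0.6358 -2.5093]
 lev [-0.143   0.7128  0.4696  2.0316 -0.6158  0.5379 -2.3864]
```

Run:
```python
from h import *
p=robot.read_state()["position"]
robot.servo_line([p[0],p[1],.42],vel=.3)
o=down(.0765+np.pi/2)
robot.move_to([.5264,.3378,.30],o); st()
robot.servo_line([.5264,.3378,.12],vel=.25)
robot.servo_line([.5264,.3378,.05],vel=.1); s=st()
robot.close(40); s=st()
robot.servo_line([.5264,.3378,.11],vel=.12); s=st()
snap("top","t1",(80,120,280,270),4); snap("side","sd1")
```

```text
t5.48 p [0.5269 0.3372 0.2999] F [ 0.3427  0.3708 -0.8735] w0.999
t7.20 p [0.5264 0.3382 0.0502] F [0.5933 0.7514 0.294 ] w0.997
t8.43 p [0.5263 0.3383 0.05  ] F [-0.1307  2.0177 -0.5175] w0.131
t9.07 p [0.5264 0.3371 0.1096] F [-1.2653 -0.768  -5.0361] w0.126
```

View pics/t1.png

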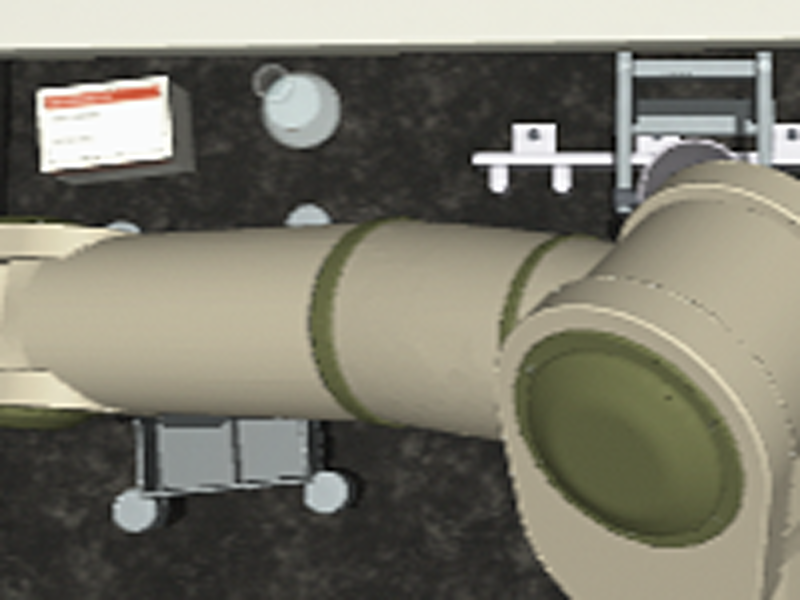

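View pics/sd1.png

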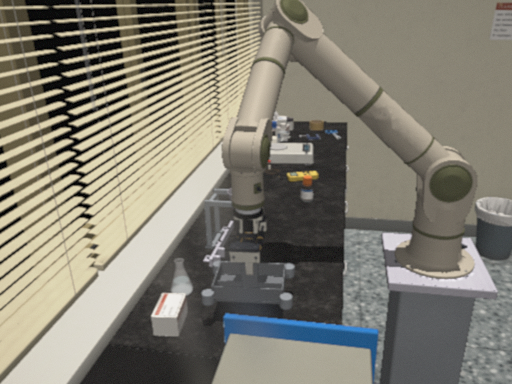

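The tray is held (width 11.7 mm) and lifted; its near bumpers are visible at (135,510) and (326,491) in the crop. I'll move to just short of the nest and measure again.

Run:
```python
from h import *
b=[ray("top",(x/4+80-.375,y/4+120-.375),.091) for x,y in[(326,491),(135,510)]]
m=np.mean(b,0); print(b,m,"centre est",m+Rz(.0765)@[.1,0,0])
o=down(YAW+np.pi/2)
robot.servo_line(W([-.125,.07,.11]),vel=.15,ori=o); st()
robot.servo_line(W([-.125,.07,.056]),vel=.12); st()
snap("top","t2",(140,120,290,230),5); snap("side","sd2",(150,140,390,340),3)
```

```text
[array([0.4333, 0.2572, 0.091 ]), array([0.422 , 0.3968, 0.091 ])] [0.4277 0.327  0.091 ] centre est [0.5274 0.3346 0.091 ]
t10.37 p [0.5478 0.1849 0.1102] F [-0.1367  0.0469 -4.2997] w0.124
t10.97 p [0.5479 0.1845 0.0562] F [ 0.588  -0.1342 -4.4446] w0.130
```

View pics/t2.png

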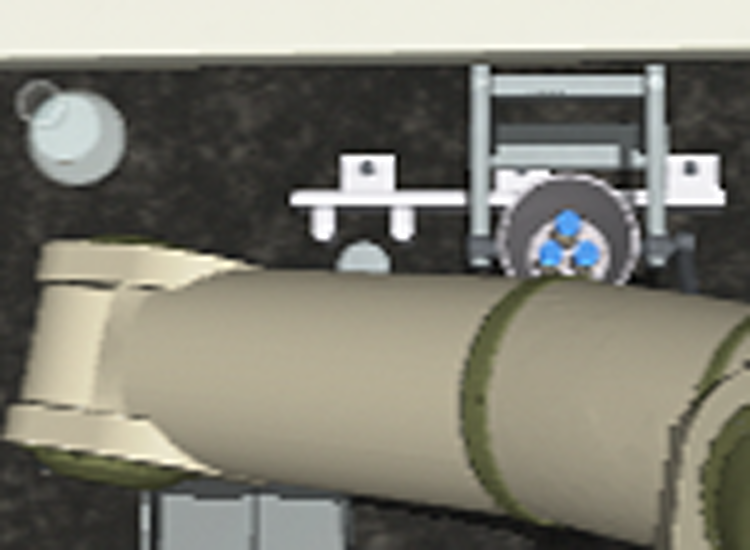

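View pics/sd2.png

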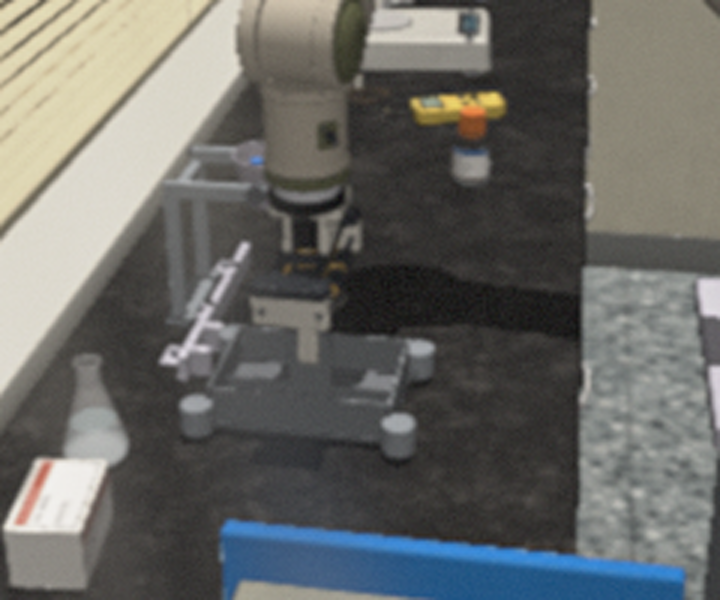

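The bumper (crop column ~363.5) lines up with the gap between the teeth (centre ~362.5) and stands just short of it. I'll slide it in until it touches the fence.

Run:
```python
from h import *
robot.servo_line(W([-.125,.07,.0525]),vel=.1)
robot.servo_line(W([-.106,.07,.0525]),vel=.06); s=st(); f0=s["wrist_force"]
x=-.106
while x<-.092:
    x+=.0015; robot.servo_line(W([x,.07,.0525]),vel=.03); s=robot.read_state(); f=R.T@(s["wrist_force"]-f0)
    print(round(x,4),L(s["position"]),f)
    if f[0]<-5: break
snap("top","t3",(140,120,290,230),5); snap("side","sd3",(150,140,390,340),3)
```

```text
t11.78 p [0.5672 0.1834 0.0524] F [-0.4526 -0.3987 -5.5316] w0.128
-0.1045 [-0.1046  0.07    0.0525] [ 0.6289  0.3188 -0.0742]
-0.103 [-0.1029  0.07    0.0525] [-0.3226 -0.2272 -0.3516]
-0.1015 [-0.1014  0.07    0.0525] [0.2127 0.4412 0.4938]
-0.1 [-0.1009  0.0704  0.0525] [-3.6622  1.4409  2.3536]
-0.0985 [-0.1005  0.0709  0.0526] [-8.3438  3.0566  5.4468]
```

View pics/t3.png

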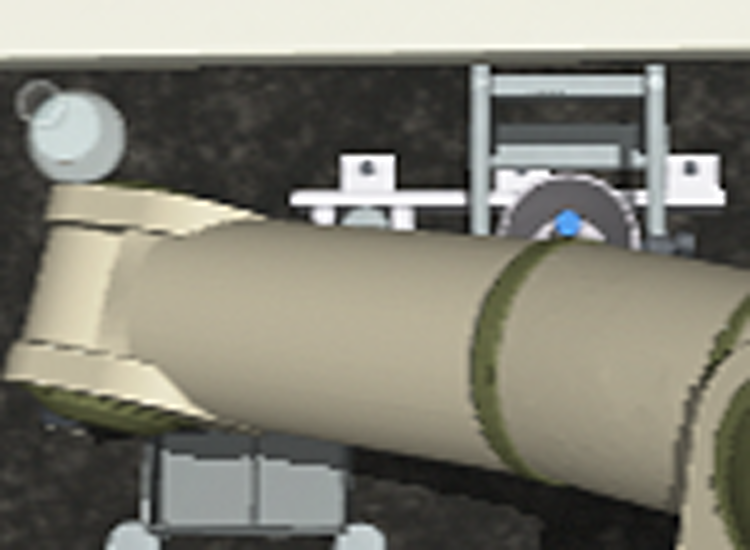

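View pics/sd3.png

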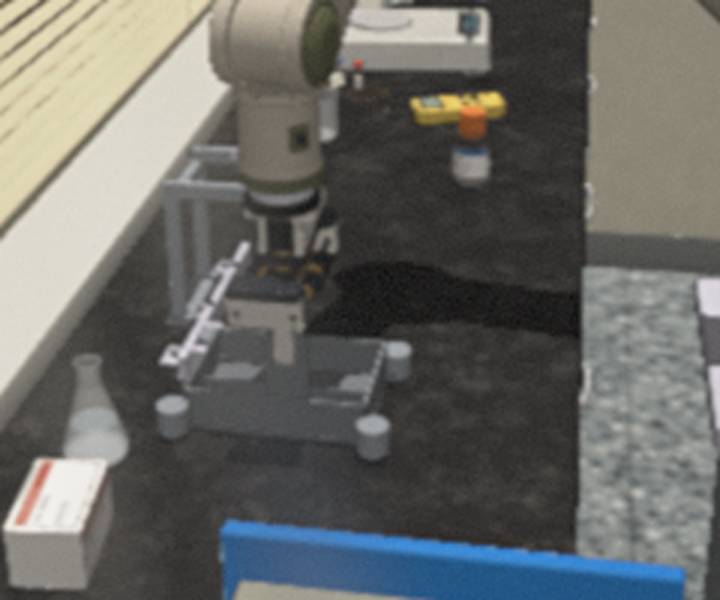

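The bumper now sits between the teeth, touching the fence at the expected x (-0.1009 against a nominal -0.100). I'll ease the pressure, lower the tray and let go.

Run:
```python
from h import *
robot.servo_line(W([-.1012,.0702,.0525]),vel=.03); s=st()
robot.servo_line(W([-.1012,.0702,.0495]),vel=.03); s=st()
robot.gripper_open(); s=st()
robot.servo_line(W([-.1012,.0702,.16]),vel=.2); 
p,o=pushpose(0,gap=.06)
# rise and go aside left-near, then down
robot.servo_line(W([-.135,.20,.16]),vel=.25,ori=o); robot.close(20); st()
snap("top","t4",(140,120,290,230),5)
```

```text
t13.38 p [0.5719 0.1836 0.0525] F [-2.898   0.8182 -4.1013] w0.128
t13.63 p [0.5722 0.1837 0.0499] F [-2.48   -0.6269  3.71  ] w0.127
t14.97 p [0.5718 0.1835 0.0495] F [ 0.5689 -0.0138 -0.0931] w1.000
t18.87 p [0.5399 0.3138 0.16  ] F [0.249  0.4755 0.7707] w0.003
```

View pics/t4.png

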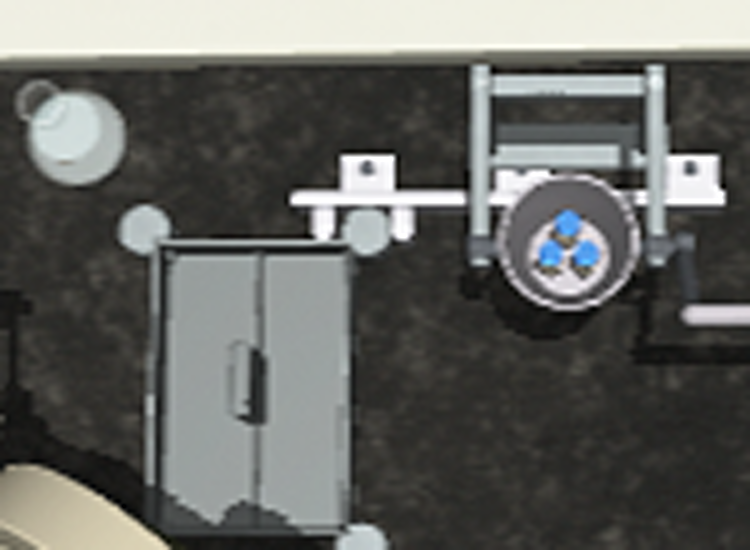

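The tray is square with its far-right bumper (365,232) between the teeth, and has been released. Next is the swing.

Run:
```python
from h import *
p,o=pushpose(0,gap=.05); robot.servo_line(p,vel=.2,ori=o); 
p,o=pushpose(0,gap=.006); robot.servo_line(p,vel=.12,ori=o); s=st();f0=s["wrist_force"]
print(s["q"])
try:
  for th in np.linspace(0,.7,8):
    p,o=pushpose(th,gap=-.001); robot.servo_line(p,vel=.07,ori=o); s=robot.read_state()
    print("th%.2f t%.2f"%(th,s["time"]),s["q"],"F nest/tray",(R@Rz(th)).T@(s["wrist_force"]-f0), np.linalg.norm(s["position"]-p))
except robot.Unreachable as e: print("UNREACH",e,th)
snap("top","t5",(140,120,290,230),5);snap("side","sd5",(150,140,390,340),3)
```

```text
t20.26 p [0.5415 0.2588 0.0266] F [-0.3512  0.5246  0.0495] w0.002
[-0.3716  0.8388 -0.5066  1.865   0.7797  0.9575 -1.3957]
th0.00 t20.51 [-0.3647  0.836  -0.5059  1.8747  0.784   0.9496 -1.394 ] F nest/tray [-1.334   2.7406  1.3029] 0.001575244852623704
th0.10 t20.93 [-0.3628  0.8167 -0.5094  1.9433  0.8436  0.9098 -1.3714] F nest/tray [-1.96    3.3743  1.9215] 0.0008846441657914889
th0.20 t21.36 [-0.3588  0.7981 -0.5107  2.0103  0.9095  0.8688 -1.3512] F nest/tray [-2.5512  3.5788  1.2674] 0.00041532927348645823
th0.30 t21.78 [-0.3528  0.7801 -0.5088  2.0761  0.9835  0.8273 -1.3337] F nest/tray [-1.2737  1.322  -0.177 ] 0.0003842052852874153
th0.40 t22.21 [-0.3443  0.763  -0.504   2.1401  1.0659  0.7862 -1.3196] F nest/tray [-0.4411 -0.6081  0.3083] 0.00101772129801956
th0.50 t22.63 [-0.3331  0.7476 -0.4973  2.2018  1.1573  0.7457 -1.3096] F nest/tray [ 0.3183 -0.607  -0.7459] 0.0006149100253708277
th0.60 t23.06 [-0.3171  0.7344 -0.4885  2.2604  1.2604  0.7082 -1.3037] F nest/tray [ 0.5135 -0.9517 -0.7119] 0.0003335698174873746
th0.70 t23.48 [-0.2943  0.7238 -0.4794  2.3142  1.3754  0.6758 -1.301 ] F nest/tray [ 0.2075 -0.0651  0.3205] 0.00042559522321653805
```

View pics/t5.png

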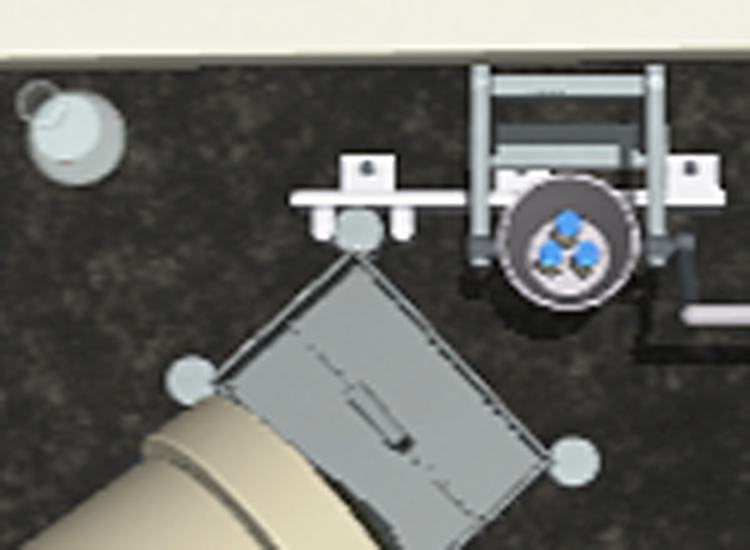

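View pics/sd5.png

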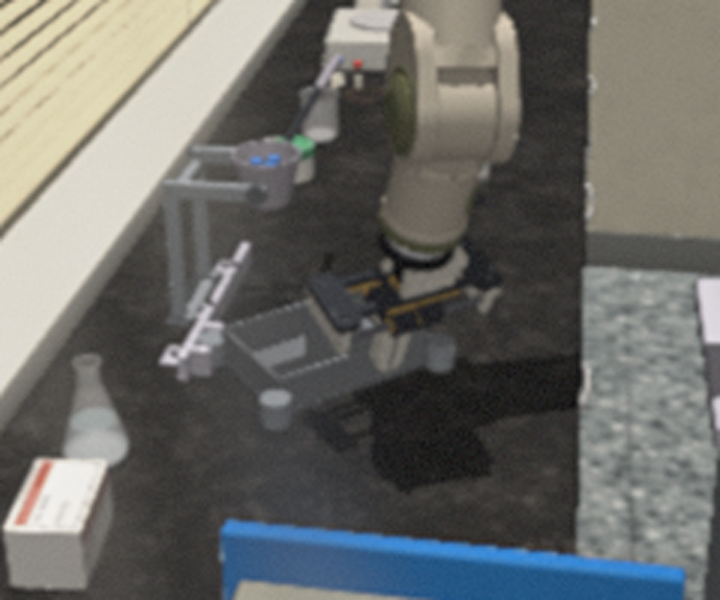

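Halfway round (~43°), the corner bumper (358,231) is still in the nest. I'll continue.

Run:
```python
from h import *
f0=np.array([-.35,.52,.05])
try:
  for th in list(np.linspace(.8,1.5,8)):
    p,o=pushpose(th,gap=-.001); robot.servo_line(p,vel=.07,ori=o); s=robot.read_state()
    print("th%.2f t%.2f"%(th,s["time"]),s["q"],"F",(R@Rz(th)).T@(s["wrist_force"]-f0), np.linalg.norm(s["position"]-p))
except robot.Unreachable as e: print("UNREACH",e,th)
snap("top","t6",(140,120,320,240),4);snap("side","sd6",(150,140,390,340),3)
```

```text
th0.80 t24.01 [-0.262   0.716  -0.4726  2.363   1.5004  0.6506 -1.2983] F [ 0.0445 -0.1081 -0.2635] 0.00022797054296393784
th0.90 t24.43 [-0.2189  0.7115 -0.4698  2.4043  1.6296  0.6336 -1.2895] F [-0.8527  0.3653  0.1053] 0.00030420715715407916
th1.00 t24.86 [-0.1652  0.7093 -0.47    2.4375  1.7576  0.6217 -1.2679] F [-0.9885 -0.0659 -1.1993] 0.00030680106850822724
th1.10 t25.28 [-0.1035  0.7083 -0.4705  2.4614  1.8797  0.6098 -1.2291] F [-0.1671 -1.2616 -0.0772] 0.0003192137077034025
th1.20 t25.71 [-0.0373  0.7076 -0.4681  2.4749  1.9939  0.592  -1.173 ] F [-0.9083  0.477   0.1968] 0.0003231654384777372
th1.30 t26.13 [ 0.03    0.7064 -0.4607  2.4775  2.1002  0.5642 -1.1022] F [-0.47   -0.2134  0.2555] 0.0002849726430266776
th1.40 t26.56 [ 0.0951  0.7045 -0.4482  2.4689  2.1985  0.5241 -1.0211] F [-1.1902 -0.4915  0.3362] 0.00028262313630076464
th1.50 t26.98 [ 0.1555  0.7025 -0.4316  2.4498  2.289   0.4716 -0.9345] F [-0.5451  0.7959  0.8708] 0.00030242304288023
```

View pics/t6.png

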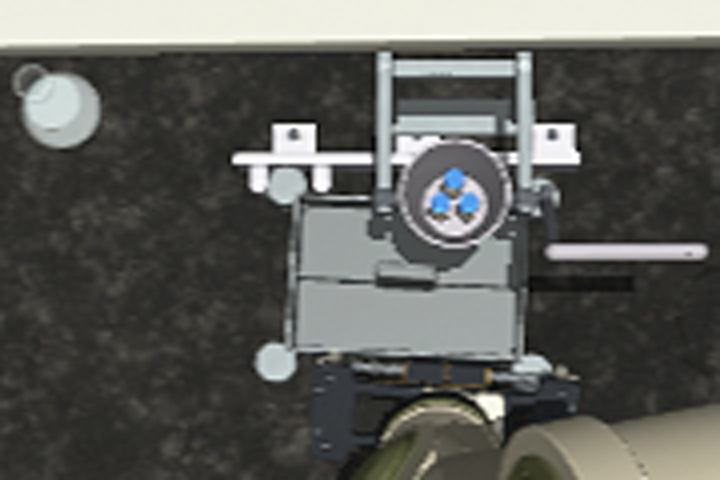

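View pics/sd6.png

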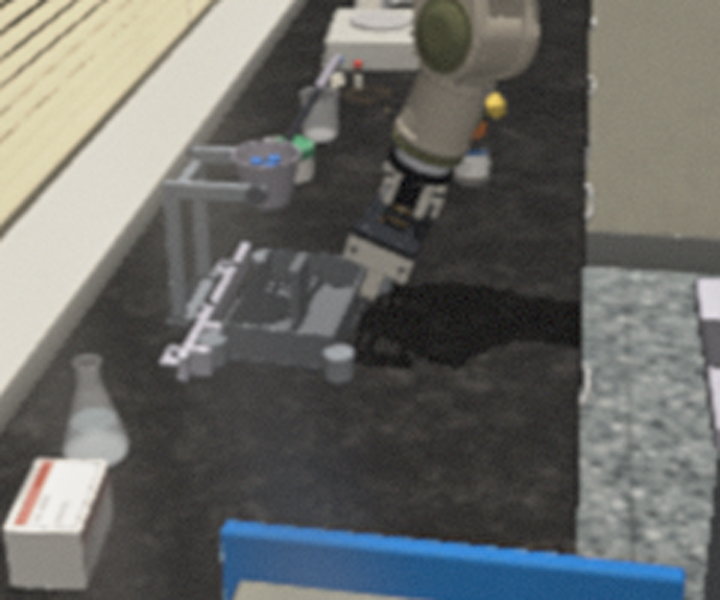

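Run:
```python
from h import *
s=robot.read_state(); f0=s["wrist_force"]
p,o=pushpose(1.5708,gap=.002); robot.servo_line(p,vel=.05,ori=o)
for g in np.arange(.001,-.008,-.001):
    p,_=pushpose(1.5708,gap=g); robot.servo_line(p,vel=.03,ori=o); s=robot.read_state(); F=R.T@(s["wrist_force"]-f0)
    print(round(g,3),L(s["position"]),F,"t%.2f"%s["time"])
    if F[0]<-12: break
print("proj nest",proj("top",W([0,0,.031])),"far",proj("top",W([0,-.2,.031])),proj("top",W([-.14,0,.031])))
snap("top","t7",(180,140,320,240),5);snap("side","sd7",(150,140,390,340),3)
```

```text
0.001 [-0.1408 -0.133   0.0259] [-3.6078 -1.6211  3.1737] t27.72
0.0 [-0.1406 -0.1331  0.0258] [-6.2959 -2.0363  5.1489] t27.97
-0.001 [-0.1405 -0.1331  0.0257] [-9.9874 -2.6192  7.6947] t28.22
-0.002 [-0.1403 -0.1331  0.0256] [-11.1103  -1.9933   9.1149] t28.47
-0.003 [-0.1402 -0.1331  0.0255] [-15.4568  -2.4496  12.7745] t28.72
proj nest [212.107  165.4279] far [275.278  165.4119] [211.6482 209.6186]
```

View pics/t7.png

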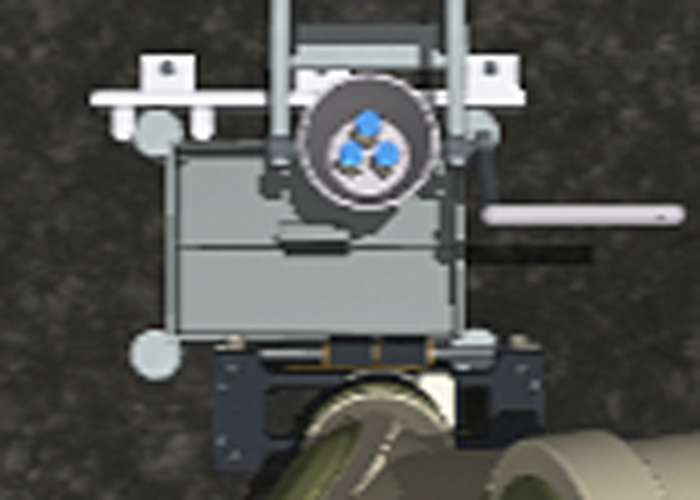

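View pics/sd7.png

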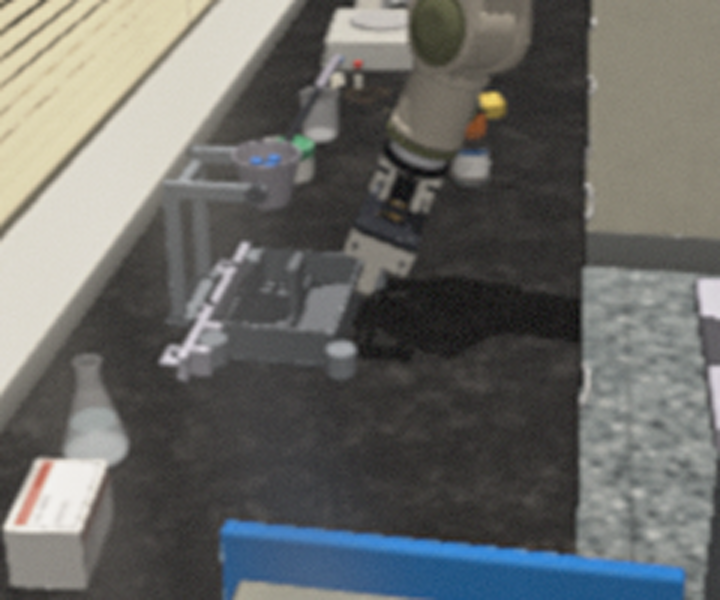

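The tray is nearly flush: nest bumper at (158,132) and far bumper at (482,131) in the crop. I'll also press nearer the nest end so both bumpers are home.

Run:
```python
from h import *
p,o=pushpose(1.5708,gap=.015); robot.servo_line(p,vel=.1,ori=o)
p,o=pushpose(1.5708,r=.07,gap=.015); robot.servo_line(p,vel=.12,ori=o)
p,o=pushpose(1.5708,r=.07,gap=.004); robot.servo_line(p,vel=.06,ori=o); f0=robot.read_state()["wrist_force"]
for g in np.arange(.003,-.008,-.001):
    p,_=pushpose(1.5708,r=.07,gap=g); robot.servo_line(p,vel=.03,ori=o); s=robot.read_state(); F=R.T@(s["wrist_force"]-f0)
    print(round(g,3),L(s["position"]),F,"t%.2f"%s["time"])
    if F[0]<-14: break
p,o=pushpose(1.5708,r=.07,gap=.05); robot.servo_line(p,vel=.15,ori=o)
robot.servo_line(p+np.array([-.03,-.05,.2]),vel=.25)
snap("top","t8",(180,140,320,240),5);st()
```

```text
0.003 [-0.1421 -0.0701  0.026 ] [ 0.5438  1.0029 -0.2167] t30.41
0.002 [-0.1412 -0.07    0.026 ] [-1.6488  0.248  -1.3005] t30.66
0.001 [-0.1408 -0.07    0.0258] [-3.5688 -1.6095  0.8605] t30.91
0.0 [-0.1402 -0.0699  0.0258] [-5.4325  1.6166  2.472 ] t31.16
-0.001 [-0.1395 -0.0698  0.0258] [-6.5256  0.8751  3.7718] t31.41
-0.002 [-0.1393 -0.0698  0.0257] [-9.9276 -0.2712  7.2016] t31.66
-0.003 [-0.1393 -0.0698  0.0256] [-11.5473  -0.0266   9.285 ] t31.91
-0.004 [-0.1391 -0.0698  0.0255] [-14.6219  -0.357   11.0572] t32.16
t37.84 p [ 0.452  -0.0054  0.226 ] F [ 0.2887 -0.9035 -1.0155] w0.007
```

View pics/t8.png

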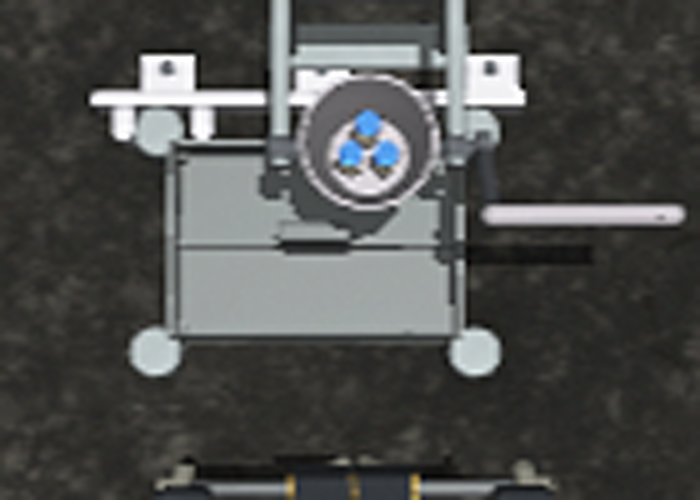

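The tray is now flush: the near bumpers are both at row 352 and the far pair both at row ~131. Next is the lever.

Run:
```python
from h import *
q=robot.read_state()["q"]
best=min((np.abs(robot.ik([.47,-.15,.34],down(a))-q).max(),a) for a in(YAW,YAW+np.pi) if robot.ik([.47,-.15,.34],down(a)) is not None)
print(best); o=down(best[1])
robot.move_to([.47,-.15,.34],o); robot.gripper_open(); s=st(); print(s["q"])
g=lev(0)
robot.move_to(g+np.array([0,0,.075]),o); s=st()
snap("top","t9",(180,140,360,260),4)
robot.servo_line(g,vel=.1); s=st(); print(g,s["q"])
snap("side","sd9",(170,130,350,280),4)
```

```text
(np.float64(0.7407351664770007), -0.0143)
t40.09 p [ 0.47 -0.15  0.34] F [-0.297   0.5786  0.0884] w0.998
[ 0.5452  0.2097 -0.4243  1.9411  0.1013  1.0112  0.0609]
t40.63 p [ 0.5838 -0.1515  0.3067] F [-0.7455 -0.1969 -0.6494] w1.002
t41.58 p [ 0.5841 -0.1519  0.2332] F [-0.5818 -0.1413  0.2969] w0.998
[ 0.5837 -0.1519  0.2326] [ 0.4402  0.463  -0.4014  1.8544  0.2307  0.8688 -0.0874]
```

View pics/t9.png

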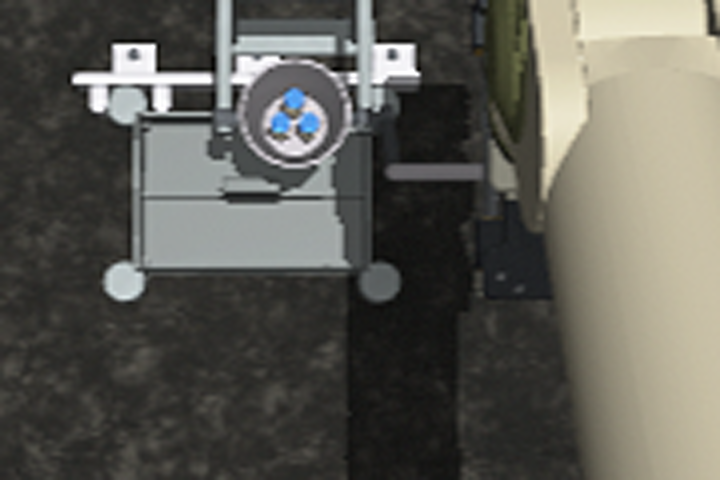

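View pics/sd9.png

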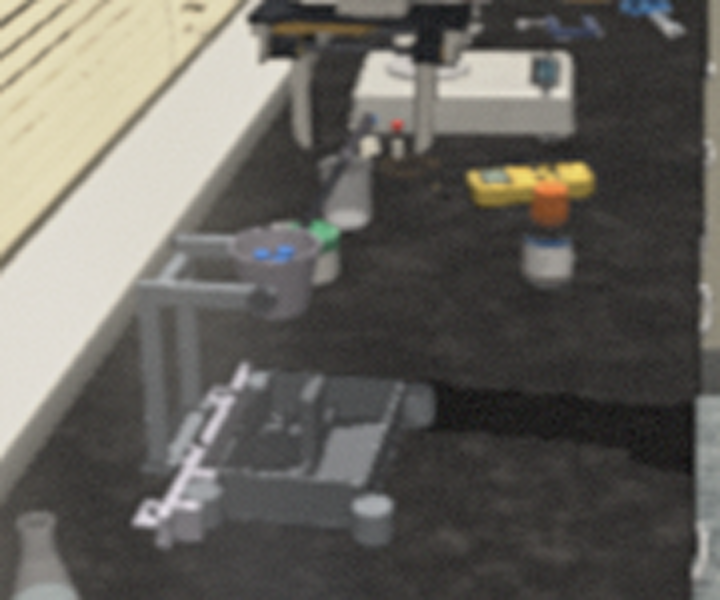

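The bar end (368,120) stands between the fingers (300 and 425). I'll close and start the tilt.

Run:
```python
from h import *
robot.close(20); s=st(); o=s["tool_rot"]
for t in np.arange(.15,1.21,.15):
    robot.servo_line(lev(t),vel=.08); s=robot.read_state(); print("%.2f t%.2f"%(t,s["time"]),R.T@s["wrist_force"],s["width"],np.linalg.norm(s["position"]-lev(t)))
    if np.linalg.norm(s["wrist_force"])>35: print("STOP");break
snap("top","t10",(180,140,360,260),4);snap("side","sd10",(170,130,350,280),4)
```

```text
t42.88 p [ 0.5839 -0.1519  0.2326] F [ 0.737   0.0505 -1.0962] w0.121
0.15 t43.21 [ 1.9405 -0.7532 -4.4864] 0.12503158579317877 0.0004427578006893065
0.30 t43.54 [ 4.0298  0.2023 -3.9097] 0.11807602855762338 0.0003104923202919834
0.45 t43.88 [ 5.3086 -0.0829 -4.2991] 0.12530278237698844 0.00044415096705131347
0.60 t44.21 [ 4.78    0.6247 -4.5673] 0.11955439171263832 0.0006443479465879333
0.75 t44.54 [ 5.4387  0.6988 -2.8892] 0.11680502058164341 0.0008084227737712646
0.90 t44.88 [ 6.3201  0.4285 -1.9928] 0.12069094087316638 0.0009652375265158845
1.05 t45.21 [ 7.0306  0.5179 -0.3639] 0.12393227559612897 0.0011509151226195857
1.20 t45.54 [6.3248 0.8541 0.6012] 0.12204790260670091 0.0012552551954106144
```

View pics/sd10.png

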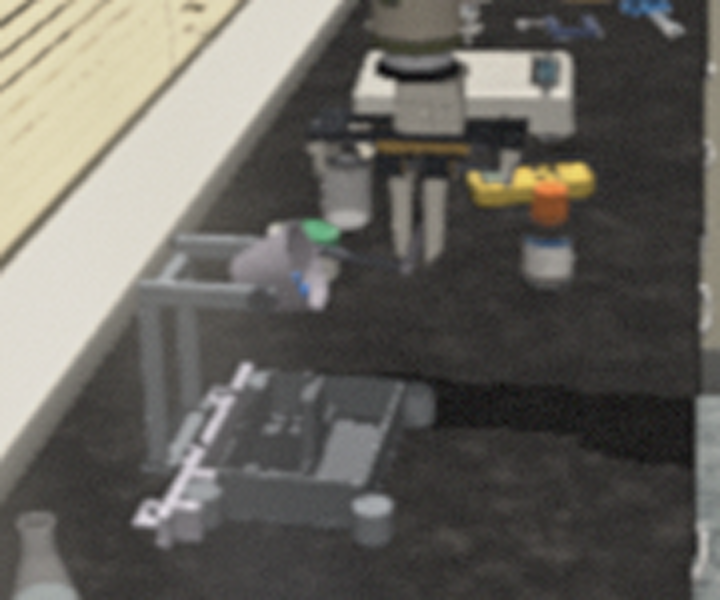

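The tilt works, with low forces and the cup about 1.2 rad over. I'll take it to about 2.05.

Run:
```python
from h import *
for t in [1.35,1.5,1.65,1.8,1.9,2.0,2.05]:
    robot.servo_line(lev(t),vel=.08); s=robot.read_state(); print("%.2f t%.2f"%(t,s["time"]),R.T@s["wrist_force"],s["width"],np.linalg.norm(s["position"]-lev(t)))
    if np.linalg.norm(s["wrist_force"])>35: print("STOP");break
robot.sleep(.7)
snap("top","t11",(180,140,360,260),4);snap("side","sd11",(170,130,350,280),4)
st()
```

```text
1.35 t45.98 [5.2572 1.5008 2.0367] 0.12149744688313488 0.0012001762667808395
1.50 t46.31 [4.5602 0.0466 0.2014] 0.12103736536259427 0.0011709908109385466
1.65 t46.64 [2.6442 1.3083 0.81  ] 0.12418363690395999 0.00117035378690894
1.80 t46.98 [-2.6898  2.027  -4.0691] 0.12465251992180384 0.0019785887604750136
1.90 t47.25 [-4.3725  2.6374 -5.2599] 0.12441014429961081 0.0028185101402319703
2.00 t47.52 [-6.5714  3.099  -7.3315] 0.12210386024968514 0.003756521274897646
2.05 t47.77 [-6.1181  2.9691 -8.7788] 0.12019549989396448 0.0043085542791883
t48.58 p [ 0.5758 -0.1517  0.0602] F [-6.4519  3.6886 -9.6657] w0.121
```

View pics/t11.png

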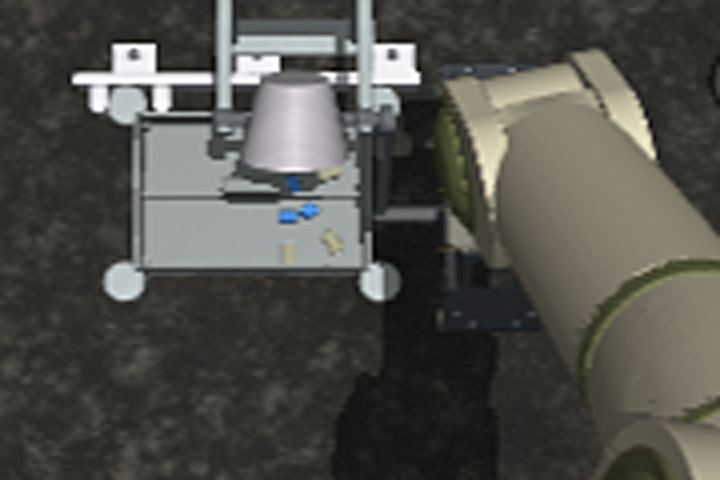

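View pics/sd11.png

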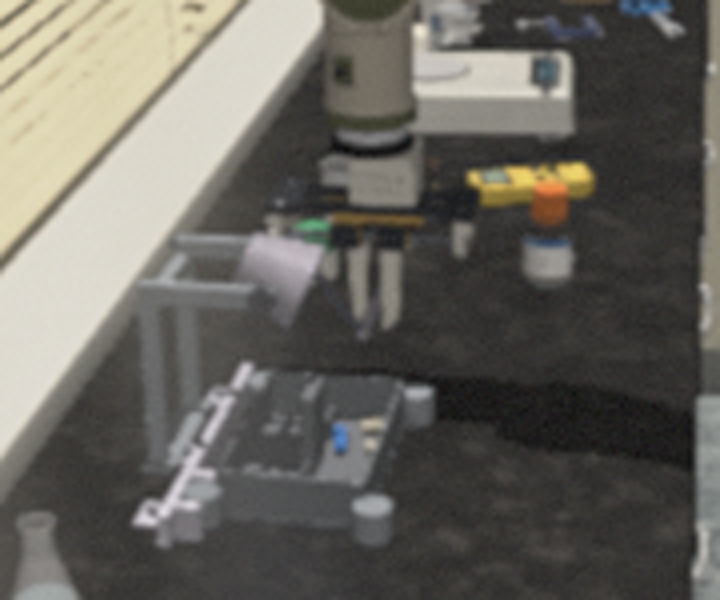

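Two vials lie in the front compartment, caps at (288,216) and (310,210). The third shows below the cup, cap (292,183) and body end (328,173). I'll release, retreat and check.

Run:
```python
from h import *
robot.gripper_open(); s=st(); p=s["position"]
robot.servo_line([p[0]-.0,p[1],.26],vel=.2); st()
robot.servo_line([.47,-.2,.35],vel=.25); st()
snap("top","t12",(190,130,400,270),3.8);snap("side","sd12",(190,190,310,270),6)
for n in("vial0",): print([(np.round(d["xy"],1).tolist(),round(d["p"],2)) for d in robot.mark_of("top",n)],[(np.round(d["xy"],1).tolist(),round(d["p"],2)) for d in robot.mark_of("side",n)])
```

```text
t49.92 p [ 0.5799 -0.1518  0.0617] F [-0.1524 -0.2882 -0.1973] w0.997
t51.06 p [ 0.5793 -0.1518  0.259 ] F [-0.3342  0.5835  0.4924] w0.999
t51.81 p [ 0.4703 -0.1996  0.3494] F [-0.2966 -0.3906 -1.0422] w1.005
[([265.1, 203.0], 0.57), ([267.3, 182.0], 0.54), ([255.1, 208.0], 0.41)] [([263.8, 237.9], 0.53)]
```

View pics/t12.png

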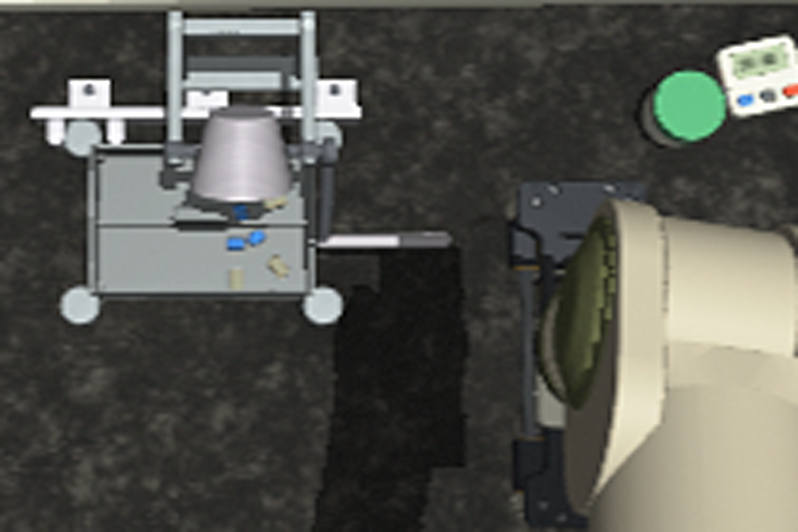

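View pics/sd12.png

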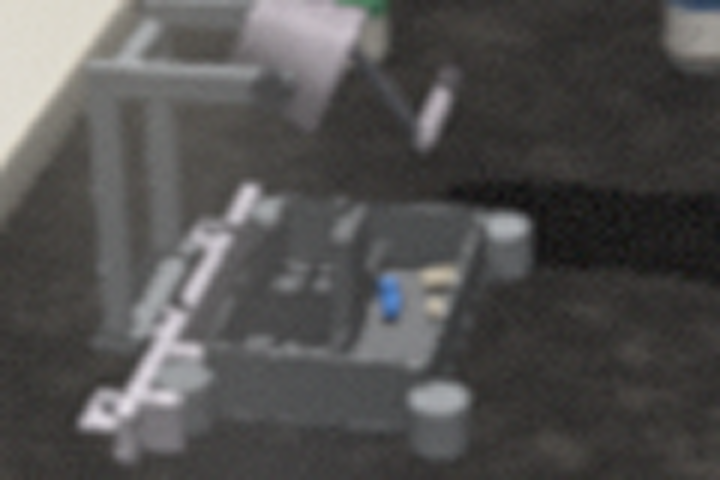

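Run:
```python
from h import *
for z in(.012,.03,.06,.1,.13):
    a=ray("top",(252.9,185.2),z);b=ray("top",(262.2,183.2),z)
    print(z,L(a),L(b),np.linalg.norm(a-b),"side crop6",(proj("side",a)-[190,190])*6+2.5,(proj("side",b)-[190,190])*6+2.5)
c=W([-.07,-.1,.08]);print("grip top side",(proj("side",W([-.07,-.078,.08]))-[190,190])*6,(proj("side",W([-.07,-.122,.08]))-[190,190])*6,(proj("side",W([-.07,-.078,.021]))-[190,190])*6)
im=cv2.imread("pics/t12.png")[90:310,70:350];cv2.imwrite("pics/t12z.png",cv2.resize(im,None,fx=2.6,fy=2.6,interpolation=cv2.INTER_CUBIC))
```

```text
0.012 [-0.0607 -0.129   0.012 ] [-0.0543 -0.1587  0.012 ] 0.0304449982400299 side crop6 [345.3712 295.6123] [345.8853 270.7852]
0.03 [-0.0631 -0.129   0.03  ] [-0.0567 -0.1583  0.03  ] 0.030032050187662706 side crop6 [348.3454 268.456 ] [348.8031 244.3189]
0.06 [-0.067  -0.1289  0.06  ] [-0.0608 -0.1576  0.06  ] 0.029343803433717393 side crop6 [353.3657 222.6163] [353.7303 199.6254]
0.1 [-0.0722 -0.1288  0.1   ] [-0.0662 -0.1566  0.1   ] 0.028426141095123654 side crop6 [360.1857 160.3443] [360.428  138.8727]
0.13 [-0.0762 -0.1288  0.13  ] [-0.0703 -0.1559  0.13  ] 0.027737894341178355 side crop6 [365.3979 112.7525] [365.55    92.4126]
grip top side [334.9766 229.8044] [352.2823 194.531 ] [338.4303 323.4849]
```

View pics/t12z.png

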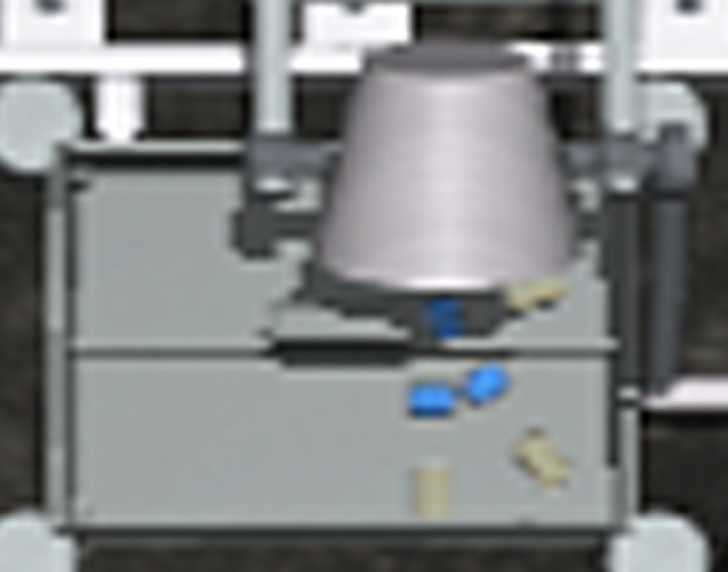

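Run:
```python
from h import *
a=cv2.imread("pics/side0.png").astype(int); b=robot.camera("side")[:,:,::-1].astype(int)
cv2.imwrite("pics/fin.png",b.astype(np.uint8))
d=np.abs(a-b).max(2); print("bottle diff",d[168:203,296:318].max(), d[168:203,296:318].mean())
st()
```

```text
bottle diff 15 3.222077922077922
t52.06 p [ 0.4705 -0.1993  0.349 ] F [ 0.248  -0.261   0.3938] w1.002
```

View pics/fin.png

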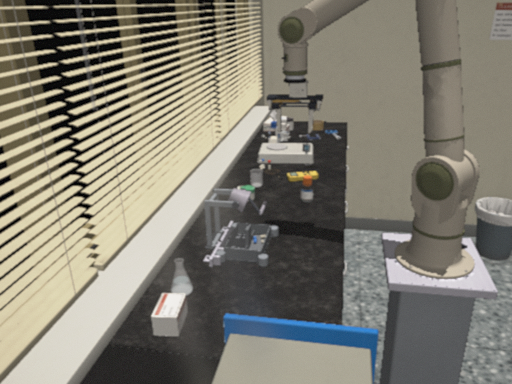

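The bottle at (307,190) looks the same as at the start, the robot is clear of everything, and the tray is flush under the tipped cup. I'm handing it in.

```bash
python3 -c "
from workcell import robot
robot.finish_job(); print(robot.read_state()['time'])"
```

```text
the job is handed in; nothing more can be done
the job is handed in; nothing more can be done
```

The job is done and handed in at about 52 s; no verdict was reported. I put the tray down square with its far right bumper in the nest. I then let go and swung it a quarter turn against the fence. Finally I tipped the cup by its lever to about 2.02 rad, estimated from where the gripper ended.

**Last checks:**
- **Tray:** it lies flush along the fence with the corner bumper between the teeth. Before I corrected it, the nest end stood about 1.5 mm out after the swing; a second press nearer the nest closed that gap.
- **Vials:** two are clearly visible in the front compartment. The third shows in the top view, lying in the rear compartment partly under the cup. The tray's grip hides it from the side camera, so its position rests on the top view and on nothing showing in the cup's mouth from the side.
- **Bystanders:** in the pictures the bottle and the tub are where they started.
- **Robot:** it was touching nothing at the end. The wrist forces I read stayed around 20 N or less throughout.

**Disagreement:** the trained network's nest point was about 9 mm off from what I measured on the teeth and fence edges. I used my own measurement, and the contact with the fence confirmed it to within about 1 mm.

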